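# Snap the lid of a parts case shut all round its rim

## Task

The grey parts case on the shelf behind the lathe has its white lid on, but the four orange rim sections still stand up. Press them down with the fingertips, all the way round the lid, until every section has clicked shut and lies flush, then take the hand away. Do not pick up or shove the case, and leave everything else on the bench as it is.

Things in the scene. Friction and masses are not known exactly. Their poses are not given: they have to be found in the camera images.
- case: Loose parts case, about 0.85 kg, on the black mat (77 mm above the bench) of a raised shelf behind the lathe: grey tub 62x86x70 mm, fixed white lid plate 80x104 mm (top 76 mm above the underside), four orange hinged rim sections. Origin: centre of the underside; x to the wall, y along the long side to the left, z up. Shelf and wall are turned 30 deg about z (wall normal 0.866, 0.5); the wall is 130 to 165 mm behind the centre.
- case_top (a point): Centre of the white lid's top, 78 mm above the case's underside; axes as the case's.
- flap_near (a joint): Orange rim section on the long side towards the robot, 55 mm long, 25 mm deep; its hinge runs along that side, 18 mm from the case's centre, 77 mm above the underside. 0 rad: standing up, outer edge about 9 mm high; 0.35 rad: clicked shut on its stop, top level at 80 mm. Stable at both; it snaps over at about 0.18. Pressed at its point the click takes about 8 N.
- press_near (a point): Point on top of the orange section on the long side towards the robot, on its middle, 16 mm outward from its hinge: the place to press straight down. It sinks about 5 mm, to 80 mm above the case's underside, as the section shuts (moves with the section).
- flap_far (a joint): Orange rim section on the long side towards the wall, 55 mm long, 25 mm deep; its hinge runs along that side, 18 mm from the case's centre, 77 mm above the underside. 0 rad: standing up, outer edge about 9 mm high; 0.35 rad: clicked shut on its stop, top level at 80 mm. Stable at both; it snaps over at about 0.18. Pressed at its point the click takes about 8 N.
- press_far (a point): Point on top of the orange section on the long side towards the wall, on its middle, 16 mm outward from its hinge: the place to press straight down. It sinks about 5 mm, to 80 mm above the case's underside, as the section shuts (moves with the section).
- flap_left (a joint): Orange rim section on the short side to the robot's left, 31 mm long, 25 mm deep; its hinge runs along that side, 30 mm from the case's centre, 77 mm above the underside. 0 rad: standing up, outer edge about 9 mm high; 0.35 rad: clicked shut on its stop, top level at 80 mm. Stable at both; it snaps over at about 0.18. Pressed at its point the click takes about 8 N.
- press_left (a point): Point on top of the orange section on the short side to the robot's left, on its middle, 16 mm outward from its hinge: the place to press straight down. It sinks about 5 mm, to 80 mm above the case's underside, as the section shuts (moves with the section).
- flap_right (a joint): Orange rim section on the short side to the robot's right, 31 mm long, 25 mm deep; its hinge runs along that side, 30 mm from the case's centre, 77 mm above the underside. 0 rad: standing up, outer edge about 9 mm high; 0.35 rad: clicked shut on its stop, top level at 80 mm. Stable at both; it snaps over at about 0.18. Pressed at its point the click takes about 8 N.
- press_right (a point): Point on top of the orange section on the short side to the robot's right, on its middle, 16 mm outward from its hinge: the place to press straight down. It sinks about 5 mm, to 80 mm above the case's underside, as the section shuts (moves with the section).
- oil_bottle: Bystander, to be left alone: white plastic bottle with a red spout, on the bench, 41x41x118 mm. Origin: centre of its underside.
- grease_tin: Bystander, to be left alone: round white tin with a dark red lid, on the bench, 57x57x24 mm. Origin: centre of its underside.
- gear_brass: Bystander, to be left alone: brass gear lying flat at the left end of the shelf, 42x42x10 mm. Origin: centre of its underside.
- bearing: Bystander, to be left alone: steel ball bearing lying flat at the left end of the shelf, 22x22x7 mm. Origin: centre of its underside.
- chuck_key: Bystander, to be left alone: dark steel T-shaped chuck key lying at the right end of the shelf, 67x56x20 mm. Origin: centre of its underside.

How it is judged:
At the end, for the whole second after the job is handed in: All four orange sections are shut (above 0.30 of 0.35 rad), the case stands level (within 0.05 rad) and at rest on its mat, no more than 25 mm from where it stood (value of joint each of flap_near, flap_far, flap_left, flap_right above 0.3 rad and distance of case from where it was at the start of the episode below 0.025 m and angle between case's own z axis and vertical below 0.05 rad and height (world z) of case below 0.083 m and linear speed of case below 0.01 m/s); the robot touches nothing.
It fails at once if the case is lifted (more than 10 mm) (height (world z) of case above 0.088 m).
It fails at once if the case is tipped (more than 0.2 rad) or shoved more than 40 mm (angle between case's own z axis and vertical above 0.2 rad or distance of case from where it was at the start of the episode above 0.04 m).
It fails at once if a bystander is moved more than 20 mm (distance of any of oil_bottle, grease_tin, gear_brass, bearing, chuck_key from where it was at the start of the episode above 0.02 m).
It also fails if it takes over 45 s, if anything falls off the work surface, if the arm or the gripper's body presses on something with over 40 N, if the wrist force passes 120 N, or if a joint passes its speed limit or range.

## Robot

A 7-joint arm with a two-finger parallel gripper is mounted at the origin on a cart in front of the work surface, level with it; the furniture and walls round the work are solid. World frame = base frame: x ahead of the robot, y to its left, z up, the work surface at z = 0. Lengths are in m, angles in rad, forces in N, time in s.
With the tool pointing down it reaches from about 0.425 to 0.925 m from the base axis. Payload 6.8 kg.
Tool frame: the origin (TCP) lies midway between the tips of the shut fingers; the grasp point (between the pads) lies r.grasp_offset behind it (r.grasp_offset is the distance from the TCP to the grasp point, in m); z points along the fingers, y is the direction in which the jaws open and shut (so a half turn about z gives the same grasp; the last joint's range is limited). The gripper opens to 85 mm and grips with 20 to 120 N. Pads are 22 mm wide; open, the fingers measure 114 mm over their backs; the gripper's body (76 mm by 85 mm) begins 54 mm behind the grasp point. The pads swing forward as they close: fully open they stand 13 mm farther back than shut.
Start: joints at [1.121, 0.477, 0.022, 1.555, -0.011, 1.109, -0.083], TCP at [0.226, -0.636, 0.231] pointing down, gripper open.
Joint ranges: [-2.96, 2.96], [-0.34, 2.1], [-1.41, 1.46], [0.24, 2.44], [-1.37, 4.51], [0.17, 1.92], [-2.96, 2.96]. Speed limits (rad/s): [2.39, 2.39, 3.14, 3.14, 3.14, 3.14, 3.14].

## Interface

Orientations are given as a rotation vector (axis times angle).
In Python, from bench import r gives the robot as it stands. The module is installed in compiled form; this text tells all that it offers.
- The arm moves only by the tool send_rows, never from a script. Its argument "moves" is one flat list of numbers, 4 for each row, row after row: the shift along the tool's x, y, z in mm, then the turn about the tool's z in degrees. A call has 1 to 8 rows; each row is the pose to reach, as a shift and turn from the pose commanded when the call began, along the tool's axes at that moment; what a row does not reach only later rows make up. A row lasts 1/8 s, in which the tool goes at most 62.5 mm and 10.7 degrees, less where a joint would pass 70% of its speed; a pose out of reach is approached as far as the arm can. A call with a gripper value outside its range is refused whole. "hand" is the closure, from 0 (fully open) to 1 (shut), set as the call begins (left out, the last holds). The fingers move at their own pace and stop on an object; "newtons" is the grip in N (left out, the last holds). Time passes only in rows, so rows that repeat a pose let the fingers close. It gives the time, the measured TCP pose, the force and the opening at its end, in the units of the state.
- r.get_obs(): the state, without advancing time (a new reading comes with each control period).
- r.grab_frame(name): name is "scene" or "side" or "wrist"; returns a dict with "img" (384x512x3 uint8, red, green, blue), "mtx" (3x3 intrinsics, pixels), "world_to_cam" (4x4, takes a point from world to camera coordinates). Camera axes: x right, y up, looking along -z (the intrinsics and any distortion apply to the point x, -y, -z); pixel columns grow to the right and rows downward; lengths in m; the calibration is good to about 2 mm. A picture is of the moment at which its call begins. There is no depth.
- r.hand_in(): hands the job in, once; it reports no verdict.
The state is a dict: "clock": time; "joints": joint angles; "qvel": joint speeds; "tau": joint torques, N m; "tcp_pos": TCP position; "orientation": TCP orientation; "contact_force": force on the tool from outside, world axes, zero at the start; "moment": the same for the moment, N m; "grip_width": finger opening in m.
Only numpy, scipy, OpenCV 4.12 (cv2) and the standard library are available. Lean on these libraries where they do the work, as an engineer would, in place of code of your own. Each camera call takes 0.05 s, during which the arm holds its last target.

## Working session

There is one attempt and no reset: what is moved stays moved. The work goes in short steps, Python scripts to look and compute and a tool call to move; the robot and the scene stay as the last step left them, time stands still between calls to the robot, and variables do not carry over. Pictures are saved under pics/ and viewed, and the job is handed in when it is done.

Besides the shell and the picture viewer there is one more tool, called after ">>>" in YAML: its name, and indented under it one key for each argument. send_rows: Moves the arm, as the interface text tells. Its arguments: {"type":"object","properties":{"moves":{"type":"array"},"hand":{"type":"number"},"newtons":{"type":"number"}},"required":["moves"]}

```bash
mkdir -p pics; python3 - <<'E'
from bench import r
import cv2,numpy as np
o=r.get_obs();print(o, r.grasp_offset)
for n in("scene","side","wrist"):
    f=r.grab_frame(n);cv2.imwrite(f"pics/{n}0.png",f["img"][:,:,::-1]);np.savez(f"{n}0.npz",**f);print(n,f["mtx"].tolist(),f["world_to_cam"].round(4).tolist(),f.keys())
E
```

```text
{'clock': 0.0, 'joints': array([ 1.12089846,  0.47780377,  0.02236579,  1.55648295, -0.01148905,
        1.10931481, -0.08307711]), 'qvel': array([ 0.00047719,  0.00108121, -0.00026708,  0.0010547 , -0.00102072,
       -0.00135105,  0.00046311]), 'tau': array([ 1.91231034e-04, -5.96454549e+01,  1.60784896e+00, -2.81193495e+01,
        1.22398627e-02,  9.42255661e-03,  3.00949132e-07]), 'tcp_pos': array([ 0.22600741, -0.63538759,  0.23031048]), 'orientation': array([-3.09402788e+00, -5.34015984e-01,  7.51206414e-04]), 'contact_force': array([-0.73519027, -0.0366221 ,  0.60668596]), 'moment': array([-0.05086704,  0.04283911,  0.04353952]), 'grip_width': 0.08526196119772936} 0.0187
scene [[491.3755523949126, 0.0, 248.5257779764392], [0.0, 491.3755523949126, 193.46892169023135], [0.0, 0.0, 1.0]] [[-0.7355, -0.6775, 0.0021, 0.5257], [0.5256, -0.5686, 0.6328, -0.3112], [-0.4275, 0.4665, 0.7743, -1.344], [0.0, 0.0, 0.0, 1.0]] dict_keys(['img', 'mtx', 'world_to_cam'])
side [[346.4878352754167, 0.0, 255.3985005591104], [0.0, 346.4878352754167, 186.65480697156974], [0.0, 0.0, 1.0]] [[0.9866, 0.1634, 0.0017, -0.6356], [-0.1282, 0.7672, 0.6285, -0.1165], [0.1014, -0.6202, 0.7778, -1.0612], [0.0, 0.0, 0.0, 1.0]] dict_keys(['img', 'mtx', 'world_to_cam'])
wrist [[287.3452390648037, 0.0, 254.367721688509], [0.0, 287.3452390648037, 189.07020568010347], [0.0, 0.0, 1.0]] [[0.3349, -0.9423, -0.0011, -0.6756], [0.908, 0.323, -0.2667, 0.0355], [0.2517, 0.0883, 0.9638, -0.3783], [0.0, 0.0, 0.0, 1.0]] dict_keys(['img', 'mtx', 'world_to_cam'])
```

View pics/scene0.png

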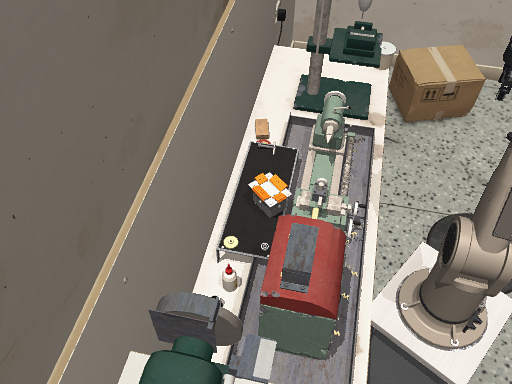

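View pics/side0.png

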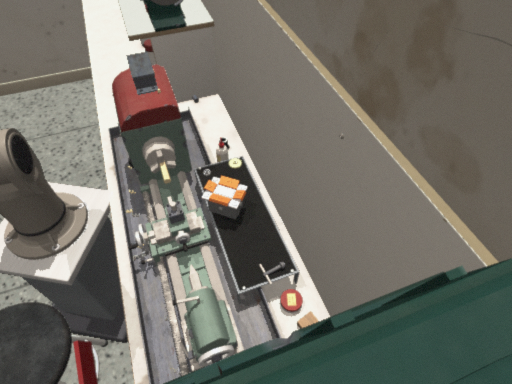

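The scene view shows the case at about (270,190), with the gear at (231,242), the bearing at (265,246) and the oil bottle at (229,280). In the side view the case is at about (226,190). Next I'll enlarge both and segment the orange.

```bash
cat > h.py <<'E'
import numpy as np,cv2
def ray(f,u,v):
    K=f["mtx"];T=f["world_to_cam"];R=T[:3,:3];c=-R.T@T[:3,3]
    d=np.array([(u-K[0,2])/K[0,0],-(v-K[1,2])/K[1,1],-1.0]);return c,R.T@d
def plane(f,u,v,z):
    c,d=ray(f,u,v);return c+d*(z-c[2])/d[2]
def proj(f,p):
    T=f["world_to_cam"];q=T[:3,:3]@np.asarray(p)+T[:3,3];K=f["mtx"]
    return K[0,0]*q[0]/-q[2]+K[0,2],K[1,1]*-q[1]/-q[2]+K[1,2]
def tri(fs,uvs):
    A=np.zeros((3,3));b=np.zeros(3)
    for f,(u,v) in zip(fs,uvs):
        c,d=ray(f,u,v);d/=np.linalg.norm(d);P=np.eye(3)-np.outer(d,d);A+=P;b+=P@c
    return np.linalg.solve(A,b)
E
python3 - <<'E'
from h import *
for n,c in(("scene",(270,189)),("side",(226,191))):
    f=dict(np.load(n+"0.npz"));im=f["img"][:,:,::-1]
    x,y=c;cr=im[y-32:y+32,x-40:x+40];cv2.imwrite(f"pics/{n}_z.png",cv2.resize(cr,None,fx=8,fy=8,interpolation=cv2.INTER_NEAREST))
    hsv=cv2.cvtColor(np.ascontiguousarray(im),cv2.COLOR_BGR2HSV)
    m=cv2.inRange(hsv,(8,150,150),(22,255,255));m2=np.zeros_like(m);m2[y-32:y+32,x-40:x+40]=m[y-32:y+32,x-40:x+40]
    N,l,s,ce=cv2.connectedComponentsWithStats(m2)
    for i in range(1,N):
        if s[i,4]>5:print(n,s[i],ce[i].round(1),plane(f,*ce[i],0.16).round(4))
E
```

```text
scene [252 173  19  28 228] [260.7 186.8] [0.5611 0.1159 0.16  ]
scene [269 174  19  29 233] [278.3 187.4] [0.5226 0.0834 0.16  ]
side [219 176  20  13 156] [228.7 181.7] [0.5472 0.1301 0.16  ]
side [204 180  12  12  82] [209.7 185.6] [0.4987 0.1077 0.16  ]
side [234 191  11   8  68] [239.1 194.4] [0.5845 0.0912 0.16  ]
side [210 194  20  12 126] [219.4 199.1] [0.5356 0.0668 0.16  ]
```

View pics/scene_z.png

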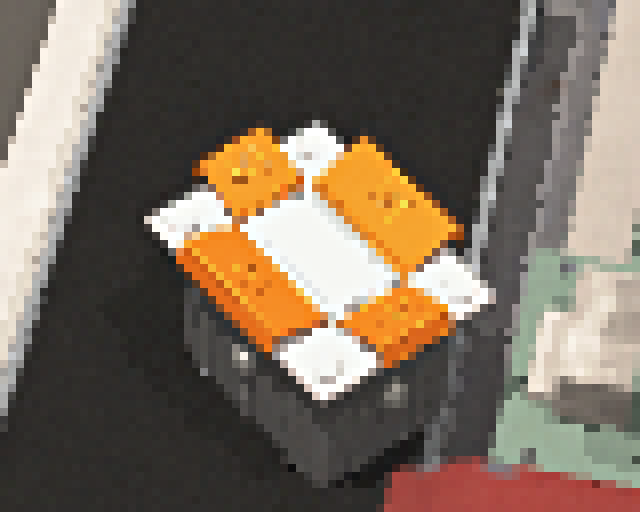

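View pics/side_z.png

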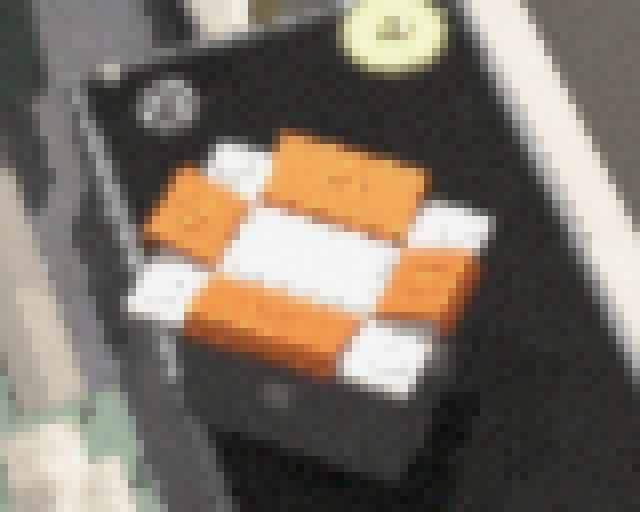

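View pics/wrist0.png

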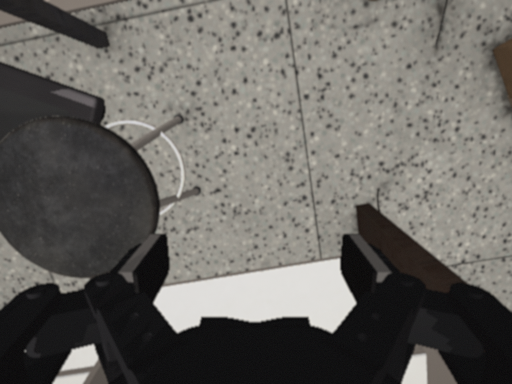

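```bash
python3 - <<'E'
from h import *
F={n:dict(np.load(n+"0.npz")) for n in("scene","side")}
off={"scene":(230,157),"side":(186,159)}
px=lambda n,z:(off[n][0]+z[0]/8-.5,off[n][1]+z[1]/8-.5)
pts={"scene":dict(c1=(318,120),c2=(145,222),c3=(495,297),c4=(322,402),A=(390,200),B=(250,285),C=(250,170),D=(400,320)),
"side":dict(k1=(225,140),k2=(128,310),k3=(495,210),k4=(415,395),a=(350,180),b=(270,325),c=(195,215),d=(432,285))}
for n in pts:
  for k,z in pts[n].items():
    print(n,k,plane(F[n],*px(n,z),0.153 if k[0] in"ck" and len(k)>1 else 0.16).round(4))
for n in F: print(n,proj(F[n],[0,0,0]))
E
```

```text
scene c1 [0.5857 0.0502 0.153 ]
scene c2 [0.5991 0.1299 0.153 ]
scene c3 [0.4839 0.0711 0.153 ]
scene c4 [0.4981 0.1485 0.153 ]
scene A [0.5372 0.0666 0.16  ]
scene B [0.5479 0.1305 0.16  ]
scene C [0.5839 0.0902 0.16  ]
scene D [0.4985 0.1066 0.16  ]
side k1 [0.499  0.1493 0.153 ]
side k2 [0.4848 0.0702 0.153 ]
side k3 [0.5993 0.1335 0.153 ]
side k4 [0.5873 0.0516 0.153 ]
side a [0.5483 0.1329 0.16  ]
side b [0.5353 0.0669 0.16  ]
side c [0.499  0.1087 0.16  ]
side d [0.5853 0.0923 0.16  ]
scene (np.float64(440.732667212397), np.float64(307.2405955236369))
side (np.float64(47.85043143036461), np.float64(224.69447190487443))
```

```bash
python3 - <<'E'
from h import *
F={n:dict(np.load(n+"0.npz")) for n in("scene","side")}
for n in F:
  T=F[n]["world_to_cam"];print(n,"cam",(-T[:3,:3].T@T[:3,3]).round(3))
S=[F["scene"],F["side"]]
# name: scene px, side px
for k,a,b in [("headstock slab",(300,255),(143,77)),("tailstock top",(335,103),(203,318)),("spindle/center tip",(329,135),(193,270)),("toolpost",(320,187),(171,205))]:
  print(k,tri(S,[a,b]).round(3),plane(S[0],*a,0.1).round(3))
print("drill col base",plane(S[0],313,95,0.03).round(3),plane(S[0],363,5,.5).round(3))
def big(n,x0,y0,x1,y1,s):
  cv2.imwrite(f"pics/{n}_b.png",cv2.resize(F[n]["img"][y0:y1,x0:x1,::-1],None,fx=s,fy=s,interpolation=cv2.INTER_CUBIC))
big("scene",200,0,400,260,2.3);big("side",80,40,330,384,1.7)
E
```

```text
scene cam [-0.024  0.806  1.237]
side cam [ 0.72  -0.465  0.9  ]
headstock slab [0.274 0.317 0.341] [0.355 0.185 0.1  ]
tailstock top [ 0.585 -0.261  0.221] [ 0.658 -0.387  0.1  ]
spindle/center tip [ 0.529 -0.157  0.193] [ 0.577 -0.243  0.1  ]
toolpost [0.425 0.015 0.18 ] [ 0.462 -0.044  0.1  ]
drill col base [ 0.789 -0.442  0.03 ] [ 0.61  -0.362  0.5  ]
```

View pics/scene_b.png

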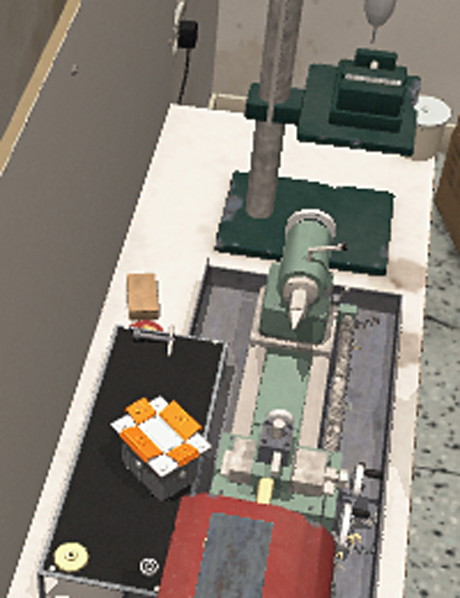

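View pics/side_b.png

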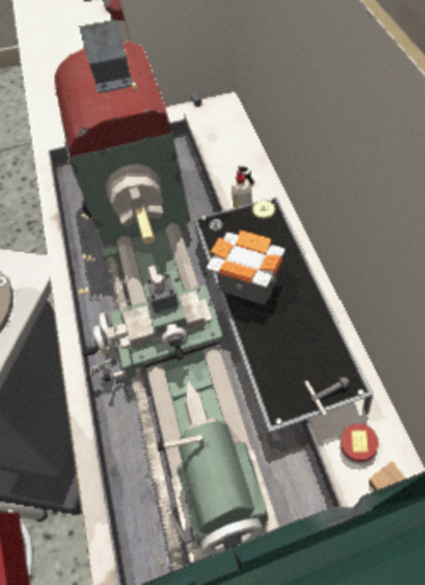

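```bash
python3 - <<'E'
from h import *
f=dict(np.load("scene0.npz"))
for n,u,v in [("base r-near",369,117),("base r-far",371,83),("base l-near",294,106),("base l-far",300,76)]: print(n,plane(f,u,v,.03).round(3))
for z in(.2,.3,.4):
  for n,u,v in [("table",331,60),("table",381,67),("table r",380,33),("spindle",363,8)]: print(z,n,plane(f,u,v,z).round(3))
from scipy.spatial.transform import Rotation as R
print(R.from_rotvec([-3.094,-.534,0]).as_matrix().round(3))
E
```

```text
base r-near [ 0.563 -0.482  0.03 ]
base r-far [ 0.668 -0.652  0.03 ]
base l-near [ 0.802 -0.344  0.03 ]
base l-far [ 0.898 -0.498  0.03 ]
0.2 table [ 0.745 -0.459  0.2  ]
0.2 table [ 0.594 -0.544  0.2  ]
0.2 table r [ 0.711 -0.717  0.2  ]
0.2 spindle [ 0.856 -0.819  0.2  ]
0.3 table [ 0.671 -0.337  0.3  ]
0.3 table [ 0.534 -0.413  0.3  ]
0.3 table r [ 0.64 -0.57  0.3 ]
0.3 spindle [ 0.771 -0.662  0.3  ]
0.4 table [ 0.596 -0.214  0.4  ]
0.4 table [ 0.475 -0.283  0.4  ]
0.4 table r [ 0.569 -0.423  0.4  ]
0.4 spindle [ 0.686 -0.506  0.4  ]
[[ 0.942  0.335 -0.   ]
 [ 0.335 -0.942  0.002]
 [ 0.    -0.002 -1.   ]]
```

>>> send_rows:
  moves: [0, 0, -50, 0, 0, 0, -100, 0, 30, -32, -120, 0, 64, -69, -120, 0, 98, -106, -120, 0, 132, -142, -120, 0, 166, -179, -120, 0, 200, -216, -120, 0]
  hand: 1
  newtons: 40

```text
clock: 1.15
tcp_pos: [0.3426, -0.3637, 0.3512]
orientation: [-3.096, -0.534, 0.0]
contact_force: [0.7, -1.0, 0.6]
grip_width: 0.0
```

>>> send_rows:
  moves: [34, -37, 0, 0, 68, -74, 0, 0, 102, -111, 0, 0, 136, -148, 0, 5, 170, -185, 0, 10, 204, -222, 0, 15, 238, -259, 0, 20, 272, -296, 0, 25]

```text
clock: 2.15
tcp_pos: [0.4996, 0.006, 0.3512]
orientation: [3.138, -0.154, 0.0]
contact_force: [0.6, -0.0, 0.5]
grip_width: 0.0002
```

```bash
python3 - <<'E'
from bench import r
from h import *
for n in("wrist","side"):
    f=r.grab_frame(n);cv2.imwrite(f"pics/{n}1.png",f["img"][:,:,::-1]);np.savez(f"{n}1.npz",**f)
o=r.get_obs();print(o["tcp_pos"],o["orientation"],o["joints"])
E
```

```text
[0.50021906 0.01081676 0.35128178] [-3.13561031e+00  1.37363895e-01 -6.28795122e-04] [ 0.32203344  0.12351262 -0.50975051  1.77436353  0.06025839  1.2587547
 -1.86127949]
```

View pics/wrist1.png

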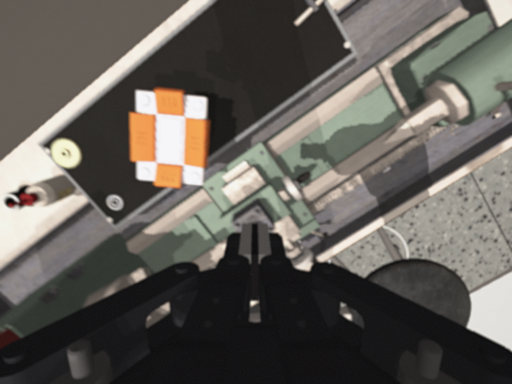

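View pics/side1.png

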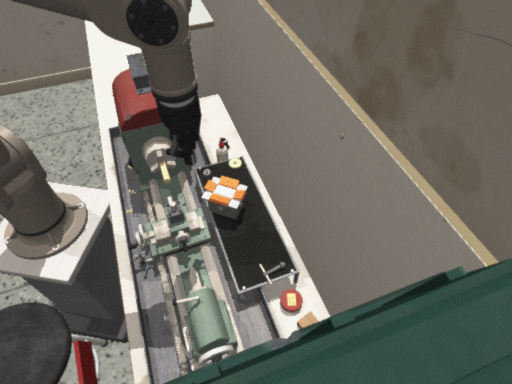

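The wrist view shows the case at about (169,138), nearly square to the image. The orange sections are at (169,101), (168,176), (143,137) and (197,137), and nothing has been disturbed. I'll refine the pose from those.

```bash
python3 - <<'E'
from h import *
f=dict(np.load("wrist1.npz"));im=np.ascontiguousarray(f["img"][:,:,::-1])
hsv=cv2.cvtColor(im,cv2.COLOR_BGR2HSV)
m=cv2.inRange(hsv,(6,140,120),(24,255,255));k=np.zeros_like(m);k[80:195,120:215]=m[80:195,120:215]
k=cv2.erode(k,np.ones((3,3),np.uint8))
N,l,s,ce=cv2.connectedComponentsWithStats(k)
P=[]
for i in range(1,N):
    if s[i,4]>80:
        u=cv2.minAreaRect(np.argwhere(l==i)[:,::-1].astype(np.float32));p=plane(f,*u[0],.161);P.append(p);print(s[i],u,p.round(4))
# white+orange outline -> lid corners
w=cv2.inRange(hsv,(0,0,185),(180,50,255));k=np.zeros_like(m);k[84:192,124:214]=(w|m)[84:192,124:214]
N,l,s,ce=cv2.connectedComponentsWithStats(k);i=1+np.argmax(s[1:,4]);print(s[i])
h=cv2.minAreaRect(np.argwhere(l==i)[:,::-1].astype(np.float32));print(h)
c=np.array([plane(f,*q,.155) for q in cv2.boxPoints(h)]);print(c.round(4),c.mean(0))
E
```

```text
[155  89  27  25 538] ((168.0, 101.0), (24.0, 26.0), 90.0) [0.5848 0.092  0.161 ]
[ 130  113   24   48 1007] ((141.5, 136.5), (47.0, 23.0), 90.0) [0.5494 0.1291 0.161 ]
[187 120  20  46 828] ((196.1199188232422, 142.48190307617188), (19.21632194519043, 44.42585372924805), 2.726310968399048) [0.5365 0.0679 0.161 ]
[155 166  25  21 430] ((167.51551818847656, 175.7362060546875), (24.13475227355957, 19.73059844970703), 3.3664605617523193) [0.501  0.1076 0.161 ]
[ 129   91   78   94 4202]
((166.40106201171875, 137.4392852783203), (76.67890930175781, 91.41512298583984), 2.174744129180908)
[[0.4975 0.1607 0.155 ]
 [0.6006 0.1341 0.155 ]
 [0.5891 0.0493 0.155 ]
 [0.4847 0.0686 0.155 ]] [0.54298544 0.10318211 0.155     ]
```

>>> send_rows:
  moves: [15, -29, 0, 3, 31, -59, 0, 5.5, 31, -59, 40, 5.5, 31, -59, 80, 5.5, 31, -59, 120, 5.5, 31, -59, 150, 5.5, 31, -59, 160, 5.5, 31, -59, 160, 5.5]

```text
clock: 3.25
tcp_pos: [0.5357, 0.0601, 0.1913]
orientation: [3.127, -0.299, -0.001]
contact_force: [0.5, -0.1, 0.2]
grip_width: -0.0002
```

```bash
cat > st.py <<'E'
from bench import r
from h import *
from scipy.spatial.transform import Rotation as R
import sys
if len(sys.argv)>1:
  for n in sys.argv[2:]:
    f=r.grab_frame(n);np.savez(f"{n}{sys.argv[1]}.npz",**f);im=f["img"][:,:,::-1]
    if n=="wrist":cv2.imwrite(f"pics/{n}{sys.argv[1]}.png",im)
    else:
      x,y={"scene":(270,189),"side":(226,191)}[n];cv2.imwrite(f"pics/{n}{sys.argv[1]}.png",cv2.resize(im[y-48:y+48,x-60:x+60],None,fx=6,fy=6,interpolation=cv2.INTER_CUBIC))
o=r.get_obs();M=R.from_rotvec(o["orientation"]).as_matrix();p=o["tcp_pos"]
print(o["clock"],p.round(4),"tx ang",np.degrees(np.arctan2(M[1,0],M[0,0])).round(2),"F",o["contact_force"].round(1))
e=np.array([.983,-.186]);n=np.array([.186,.983]);c=np.array([.5425,.1])
for k,t in dict(Ep=c+.046*e,Em=c-.046*e,Np=c+.034*n,Nm=c-.034*n).items():
  print(k,(1000*(M.T@(np.r_[t,.157]-p))).round(1))
E
python3 st.py 2 side scene wrist
```

```text
3.4 [0.5367 0.0605 0.1927] tx ang -10.92 F [0.7 0.4 0.4]
Ep [ 44.1 -40.   35.8]
Em [-47.9 -39.7  35.6]
Np [ -2.  -73.8  35.8]
Nm [-1.8 -5.8 35.7]
```

View pics/side2.png

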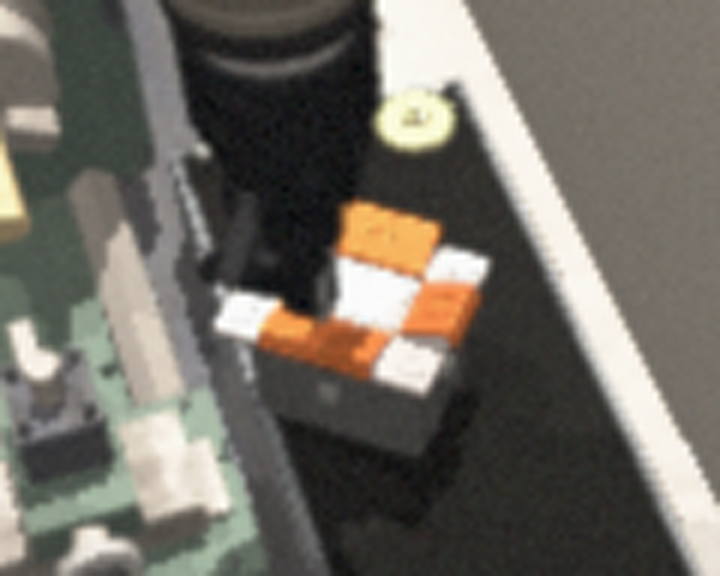

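View pics/scene2.png

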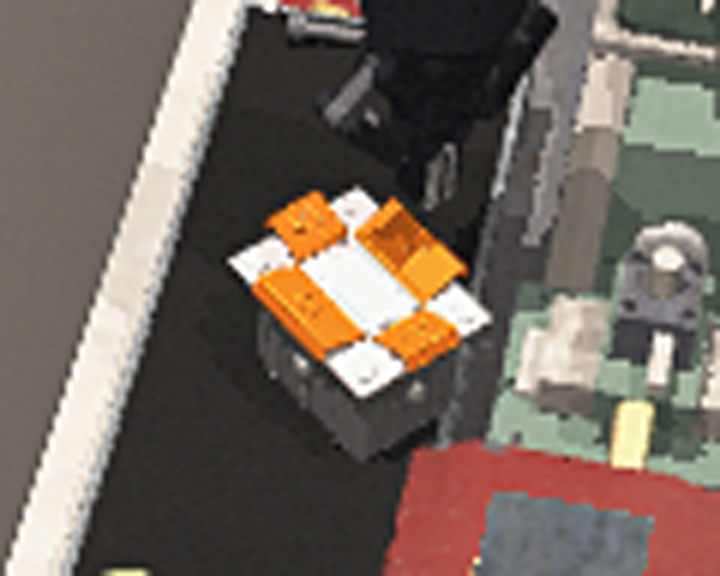

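View pics/wrist2.png

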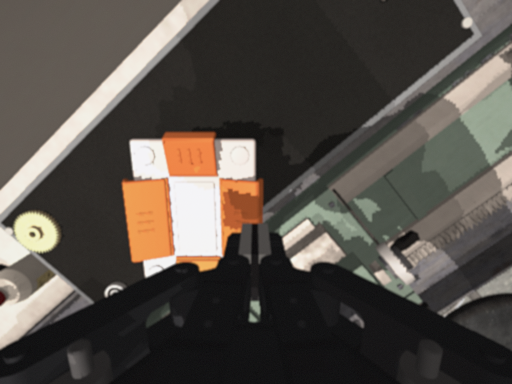

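The shut fingertips are hovering just outside the near long section: in the wrist view the tip is at (253,225) and the section around (243,200). I'll press that one now.

>>> send_rows:
  moves: [-2, -6, 10, 0, -2, -6, 22, 0, -2, -6, 27, 0, -2, -6, 31, 0, -2, -6, 34, 0, -2, -6, 37, 0, -2, -6, 37, 0]

```text
clock: 4.28
tcp_pos: [0.5351, 0.0667, 0.1569]
orientation: [3.126, -0.299, 0.001]
contact_force: [-9.7, -3.2, 24.4]
grip_width: 0.0004
```

```bash
python3 st.py
```

```text
4.275 [0.5351 0.0667 0.1569] tx ang -10.94 F [-9.7 -3.2 24.4]
Ep [ 47.  -34.3  -0.1]
Em [-45.1 -34.   -0.2]
Np [  0.8 -68.1  -0.2]
Nm [ 1.1 -0.1 -0.1]
```

>>> send_rows:
  moves: [0, 0, -8, 0, 0, 0, -25, 0, 1, -25, -30, 0, 1, -50, -30, 0, 1, -68, -30, 0, 1, -68, -30, 0]

```text
clock: 5.03
tcp_pos: [0.5488, 0.1348, 0.1845]
orientation: [-3.127, 0.295, -0.0]
contact_force: [-0.6, 0.4, -0.2]
grip_width: 0.0003
```

```bash
python3 st.py 3 side wrist
```

```text
5.125 [0.5487 0.1324 0.1841] tx ang -10.94 F [-0.  -0.4  0.3]
Ep [46.1 32.8 27.1]
Em [-46.   33.2  27.2]
Np [-0.1 -1.  27.1]
Nm [ 0.2 67.  27.2]
```

View pics/side3.png

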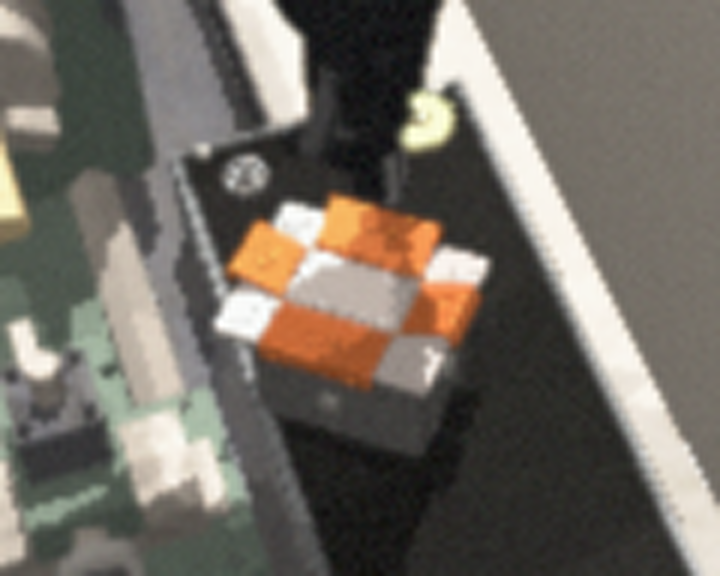

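View pics/wrist3.png

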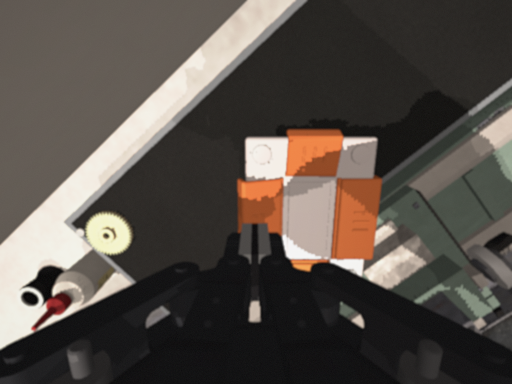

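Side view: the near section (320,340) now lies flush with no edge face showing, and the case hasn't shifted. The tip is over the wall-side long section, which comes next.

>>> send_rows:
  moves: [0, -1, 8, 0, 0, -1, 15, 0, 0, -1, 20, 0, 0, -1, 24, 0, 0, -1, 27, 0, 0, -1, 29, 0, 0, -1, 29, 0]

```text
clock: 6.0
tcp_pos: [0.5492, 0.1347, 0.1569]
orientation: [3.127, -0.299, 0.001]
contact_force: [-5.9, -0.7, 14.1]
grip_width: 0.0001
```

>>> send_rows:
  moves: [0, 0, -8, 0, 0, 0, -25, 0, 20, 15, -30, 0, 46, 34, -30, 0, 46, 34, -30, 0, 46, 34, -30, 0]

```text
clock: 6.75
tcp_pos: [0.5875, 0.0927, 0.1857]
orientation: [-3.127, 0.299, 0.0]
contact_force: [-0.5, 0.3, 0.4]
grip_width: -0.0002
```

```bash
python3 st.py 4 side scene
```

```text
6.85 [0.5871 0.0933 0.1856] tx ang -10.83 F [0.2 0.2 1. ]
Ep [ 0.9  1.7 28.6]
Em [-91.1   1.9  28.6]
Np [-45.1 -32.2  28.6]
Nm [-45.   35.8  28.6]
```

View pics/side4.png

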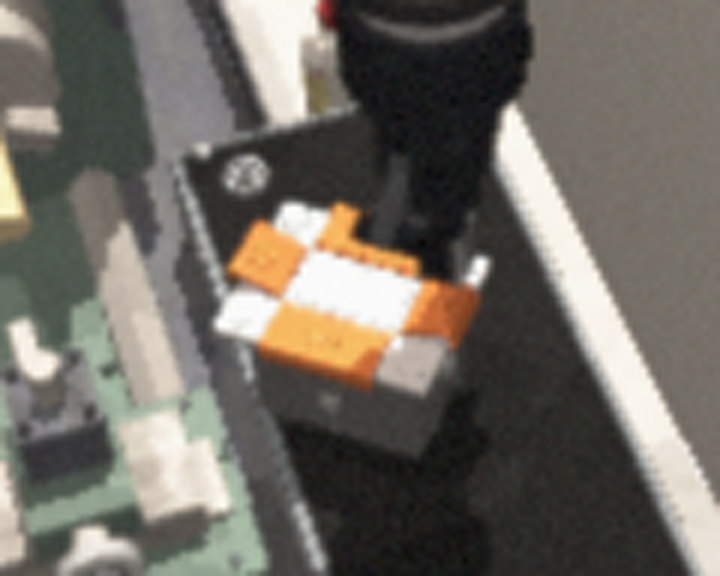

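View pics/scene4.png

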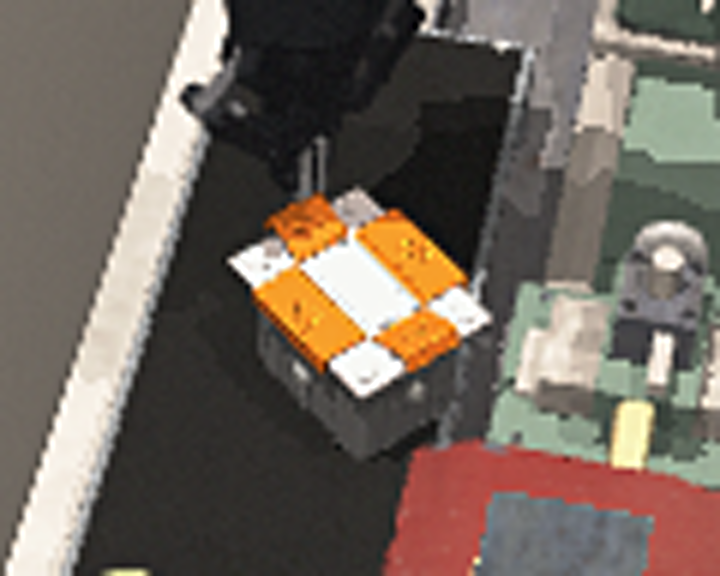

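Both long sections (scene: (410,250) and (305,320)) are flush, and the tip is over the right-hand short section at (305,225).

>>> send_rows:
  moves: [1, 1, 8, 0, 1, 1, 15, 0, 1, 1, 20, 0, 1, 1, 24, 0, 1, 1, 27, 0, 1, 1, 30, 0, 1, 1, 30, 0]

```text
clock: 7.72
tcp_pos: [0.589, 0.091, 0.1569]
orientation: [3.127, -0.299, 0.002]
contact_force: [-3.7, -2.0, 12.0]
grip_width: -0.0001
```

```bash
python3 st.py
```

```text
7.725 [0.589  0.091  0.1569] tx ang -10.94 F [-3.7 -2.  12. ]
Ep [-1.4 -0.2 -0.1]
Em [-93.4   0.2  -0.2]
Np [-47.5 -34.   -0.1]
Nm [-47.3  34.   -0.1]
```

>>> send_rows:
  moves: [0, 0, -8, 0, 0, 0, -25, 0, -30, 0, -30, 0, -65, 0, -30, 0, -93, 0, -30, 0, -93, 0, -30, 0, -93, 0, -30, 0]

```text
clock: 8.6
tcp_pos: [0.4982, 0.1085, 0.186]
orientation: [-3.127, 0.299, -0.002]
contact_force: [0.1, -1.3, 0.2]
grip_width: 0.0001
```

```bash
python3 st.py 5 side
```

```text
8.65 [0.4983 0.1085 0.1858] tx ang -10.96 F [ 0.4 -0.3 -0.7]
Ep [91.  -0.3 28.9]
Em [-1.1  0.1 28.8]
Np [ 44.8 -34.1  28.9]
Nm [45.1 33.9 28.9]
```

View pics/side5.png

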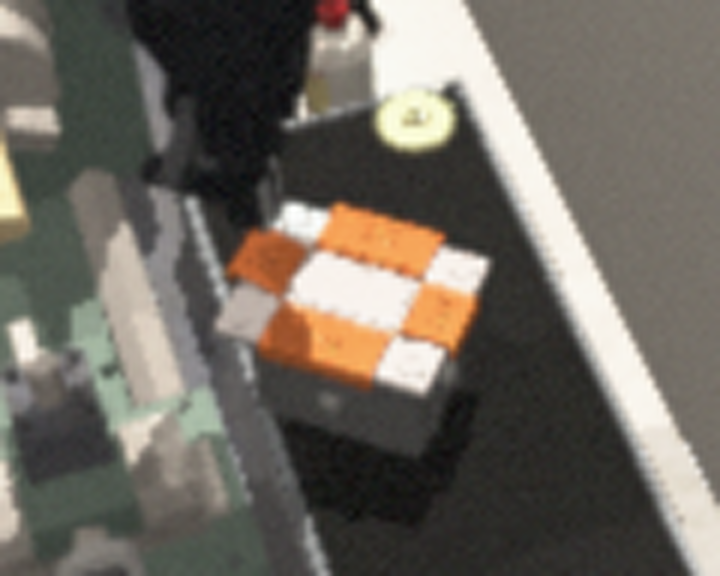

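In the side view three sections are now flush and the case hasn't moved. The last, left-hand one (265,260) is under the tip.

>>> send_rows:
  moves: [-1, 0, 8, 0, -1, 0, 15, 0, -1, 0, 20, 0, -1, 0, 24, 0, -1, 0, 27, 0, -1, 0, 30, 0, -1, 0, 30, 0]

```text
clock: 9.52
tcp_pos: [0.4965, 0.1088, 0.1569]
orientation: [3.126, -0.299, 0.001]
contact_force: [-6.5, -2.3, 16.1]
grip_width: 0.0002
```

>>> send_rows:
  moves: [0, 0, -10, 0, 0, 0, -40, 0, 0, 0, -90, 0, 0, 0, -140, 0, 0, 40, -190, 0, 0, 80, -190, 0, 0, 100, -190, 0, 0, 100, -190, 0]

```text
clock: 10.52
tcp_pos: [0.4772, 0.0091, 0.3455]
orientation: [3.126, -0.304, 0.001]
contact_force: [-0.2, -0.1, 0.0]
grip_width: 0.0001
```

```bash
python3 st.py 6 side scene wrist; python3 - <<'E'
from h import *
# compare case position: orange blobs in the side view before/after
a=[cv2.imread("pics/wrist6.png")]
f=dict(np.load("wrist6.npz"));im=np.ascontiguousarray(f["img"][:,:,::-1]);hsv=cv2.cvtColor(im,cv2.COLOR_BGR2HSV)
m=cv2.erode(cv2.inRange(hsv,(6,140,100),(24,255,255)),np.ones((3,3),np.uint8));N,l,s,ce=cv2.connectedComponentsWithStats(m)
for i in range(1,N):
  if s[i,4]>150:print(s[i],plane(f,*ce[i],.157).round(4))
E
```

```text
10.675 [0.4774 0.012  0.3453] tx ang -10.82 F [-0.2  0.7 -0.1]
Ep [ 93.4 -98.6 188.4]
Em [  1.3 -98.5 188.4]
Np [  47.3 -132.6  188.4]
Nm [ 47.4 -64.5 188.4]
[150  77  28  24 560] [0.5842 0.0893 0.157 ]
[ 127  104   27   49 1008] [0.5479 0.1278 0.157 ]
[185 105  23  47 709] [0.5341 0.064  0.157 ]
[159 156  25  21 445] [0.4992 0.1057 0.157 ]
```

View pics/side6.png

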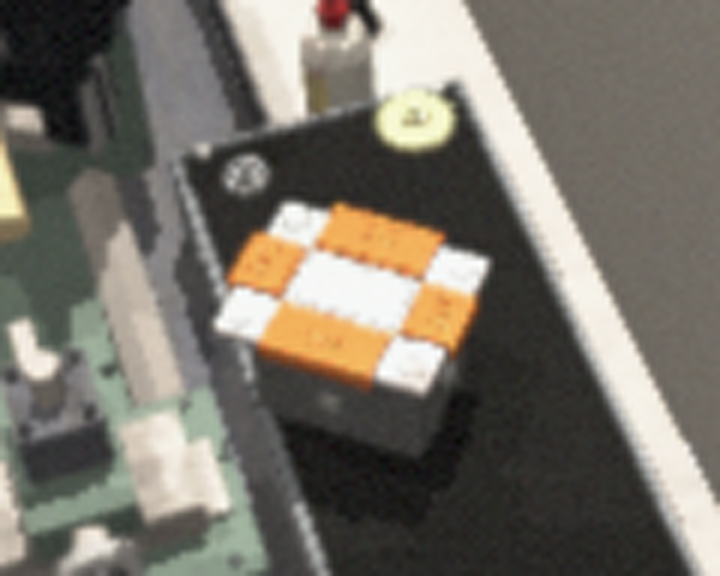

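View pics/scene6.png

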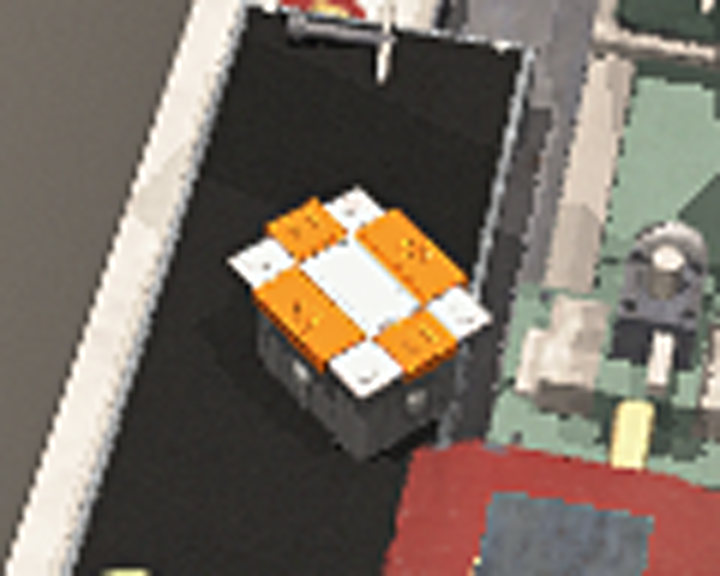

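View pics/wrist6.png

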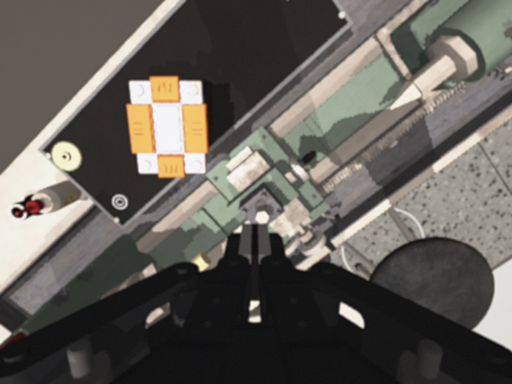

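All three views show the four sections flat with the lid. The case is in its original place (side (355,300), scene (360,285) in the crops) and the hand is clear. I'm handing in.

```bash
python3 -c "
from bench import r
print(r.hand_in())"
```

```text
the job is handed in; nothing more can be done
None
```

I pressed all four orange rim sections down one at a time with the shut fingertips, lifted the hand clear and handed the job in at about 10.7 s; no verdict came back.

- **Presses:** each one bottomed out at fingertip height 156.9 mm, against the 157 mm expected for a shut section. The contact force then was 12–24 N, above the 8 N click.
- **Sections:** in the final side, scene and wrist pictures all four lie flush with the lid. Joint angles can't be read directly, so this rests on the press heights and the pictures.
- **Case and bystanders:** the case looks level. Its sections measured about 2–4 mm from where they were at the start, which is close to the camera calibration error. The gear, bearing, oil bottle and chuck key look untouched. The grease tin is only partly in the last pictures, but the arm never went near it.
- **Disagreement:** the case stands turned about 50° from the direction of the wall, although the task suggested it was square to it. I pressed at the measured pose. No check failed.

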